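Give the mixed-up casseroles their own lids

ROBOT

A 7-joint arm with a two-finger parallel gripper is mounted at the origin on the work surface. World frame = base frame: x ahead of the robot, y to its left, z up, the work surface at z = 0. Lengths are in m, angles in rad, forces in N, time in s.
With the tool pointing down it reaches from about 0.35 to 0.9 m from the base axis. Payload 8.1 kg.
Tool frame: the origin (TCP) lies at the very end of the fingers, on their centre line; the grasp point (between the pads) lies 19 mm behind it; z points along the fingers, y is the line along which they close (so a half turn about z gives the same grasp; the last joint's range is limited). The gripper opens to 92 mm and grips with 3 to 60 N. Pads are 19 mm wide; open, the fingers measure 130 mm over their backs; the gripper's body (75 mm by 190 mm) begins 47 mm behind the grasp point.
Start: joints at [-1.252, 0.434, 0.025, 1.573, -0.012, 1.134, -0.075], TCP at [0.256, 0.57, 0.227] pointing down, gripper open.
Joint ranges: [-2.62, 2.62], [-0.44, 2.09], [-1.27, 1.32], [0.08, 2.57], [-1.32, 4.46], [0.12, 2], [-2.74, 2.74]. Speed limits (rad/s): [2.22, 2.22, 3.01, 3.01, 3.14, 3.14, 3.14].

INTERFACE

Orientations are given as a rotation vector (axis times angle).
In Python, from cell import readout, cams, job gives the robot as it stands.
- The arm moves only by the tool drive_tool, never from a script. Its argument "commands" is a list of rows, each a list of 3 entries, a list of its own where there are three numbers: the turn, a rotation vector about the tool's x, y, z in rad, then the shift along the tool's x, y, z in cm, then the gripper's target within -1 to 1 (fully open at 1, half-way at 0, shut at -1). A call has 1 to 20 rows; each row is the pose to reach, as a shift and turn from the pose commanded when the call began, along the tool's axes at that moment; what a row does not reach only later rows make up. A row lasts 1/12 s, in which the tool goes at most 41.7 mm and 7.16 degrees, less where a joint would pass 70% of its speed; a pose out of reach is approached as far as the arm can. A call with a gripper value outside its range is refused whole. The fingers move at their own pace and stop on an object; "newtons" is the grip in N (left out, the last holds). Time passes only in rows, so rows that repeat a pose let the fingers close. It gives the time, the measured TCP pose, the force, the opening and the grip force at its end, in the units of the state.
- readout.observe(): the state, without advancing time (a new reading comes with each control period).
- cams.get_image(name): name is "scene" or "top"; returns the picture (400x640x3 uint8, blue, green, red); there is no depth.
- cams.camera_info(name): a dict with "camera_matrix" (3x3 intrinsics, pixels), "R" (3x3) and "t" (3): a world point X has camera coordinates R X + t. Camera axes: x right, y down, z forward; pixel columns grow to the right and rows downward; lengths in m; the calibration is good to about 2 mm. A picture is of the moment at which its call begins. camera_info takes no time and is no camera call.
- job.sign_off(): hands the job in; it is judged then, once.
The state is a dict: "clock": time; "joints": joint angles; "dq": joint speeds; "joint_efforts": joint torques, N m; "position": TCP position; "ee_rot": TCP orientation; "force": force on the tool from outside, world axes, zero at the start; "ft_torque": the same for the moment, N m; "width": opening from 0.0 (shut) to 1.0 (fully open); "gripper_force": force on a finger pad.
Only numpy, scipy, OpenCV 4.12 (cv2) and the standard library are available. Lean on these libraries where they do the work, as an engineer would, in place of code of your own. Each camera call takes 0.05 s, during which the arm holds its last target. There are 200 camera calls.

TASK

After the washing-up the lids of the four little casseroles got mixed up: three casseroles wear each other's lids, and the fourth stands open with its own lid beside it on the cork trivet. Put every lid on the casserole of its own colour, fully seated; the open one, or any clear patch of worktop, will hold a lid meanwhile. It is stoneware, so set the lids down gently and never drop them, leave the casseroles standing where they are, and do not knock over the salt and pepper.

Things in the scene. Friction and masses are not known exactly. Their poses are not given: they have to be found in the camera images.
- red_pot: red stoneware casserole, cream inside, standing loose on the worktop, 0.5 kg. Round, 112 mm outside at the rim, 102 mm at the foot, 62 mm high, wall 6 mm (mouth 100 mm wide), two loop lugs, one either side, making it 147 mm long over the lugs. Origin: centre of its underside, z up, lugs along its own y axis.
- yellow_pot: yellow stoneware casserole, cream inside, standing loose on the worktop, 0.5 kg. Round, 112 mm outside at the rim, 102 mm at the foot, 62 mm high, wall 6 mm (mouth 100 mm wide), two loop lugs, one either side, making it 147 mm long over the lugs. Origin: centre of its underside, z up, lugs along its own y axis.
- blue_pot: blue stoneware casserole, cream inside, standing loose on the worktop, 0.5 kg. Round, 112 mm outside at the rim, 102 mm at the foot, 62 mm high, wall 6 mm (mouth 100 mm wide), two loop lugs, one either side, making it 147 mm long over the lugs. Origin: centre of its underside, z up, lugs along its own y axis.
- green_pot: green stoneware casserole, cream inside, standing loose on the worktop, 0.5 kg. Round, 112 mm outside at the rim, 102 mm at the foot, 62 mm high, wall 6 mm (mouth 100 mm wide), two loop lugs, one either side, making it 147 mm long over the lugs. Origin: centre of its underside, z up, lugs along its own y axis.
- red_lid: red stoneware lid, loose, 0.2 kg, 113 mm wide. Origin: centre of underside, z up. Above it: plug 0-5 mm (84 mm wide; fits every casserole with 8 mm play either way), red dome to 20.5 mm, steel knob 26 mm across, upright sides from 27 to 45 mm. Seated: origin 57 mm above the casserole's. Start: on a casserole of another colour.
- yellow_lid: yellow stoneware lid, loose, 0.2 kg, 113 mm wide. Origin: centre of underside, z up. Above it: plug 0-5 mm (84 mm wide; fits every casserole with 8 mm play either way), yellow dome to 20.5 mm, steel knob 26 mm across, upright sides from 27 to 45 mm. Seated: origin 57 mm above the casserole's. Start: on a casserole of another colour.
- blue_lid: blue stoneware lid, loose, 0.2 kg, 113 mm wide. Origin: centre of underside, z up. Above it: plug 0-5 mm (84 mm wide; fits every casserole with 8 mm play either way), blue dome to 20.5 mm, steel knob 26 mm across, upright sides from 27 to 45 mm. Seated: origin 57 mm above the casserole's. Start: on a casserole of another colour.
- green_lid: green stoneware lid, loose, 0.2 kg, 113 mm wide. Origin: centre of underside, z up. Above it: plug 0-5 mm (84 mm wide; fits every casserole with 8 mm play either way), green dome to 20.5 mm, steel knob 26 mm across, upright sides from 27 to 45 mm. Seated: origin 57 mm above the casserole's. Start: on an 8 mm thick, 150 mm cork trivet.
- salt: salt shaker, white ceramic with a steel top, 40 mm in diameter, 82 mm high, standing loose among the casseroles. Origin: centre of its underside, z up.
- pepper: pepper shaker, dark wood with a steel top, 40 mm in diameter, 82 mm high, standing loose among the casseroles. Origin: centre of its underside, z up.
There are look-alikes about, which are no part of the job. Leave any pink look-alike of the blue_lid alone.

How it is judged:
At the end, for the whole second after the job is handed in: Every lid sits level (within 0.06 rad), plug in the mouth (origin 53 to 60.5 mm above the casserole's, within 12 mm of its centre) on the casserole of its own colour, released and at rest; every casserole is upright and within 30 mm of where it stood at the start; salt and pepper stand upright (horizontal distance between red_lid and red_pot below 0.012 m and z of red_lid in the frame of red_pot between 0.053 and 0.0605 m and angle between each of red_lid, red_pot, yellow_lid, yellow_pot, blue_lid, blue_pot, green_lid, green_pot's own z axis and vertical below 0.06 rad and distance of each of red_pot, yellow_pot, blue_pot, green_pot from where it was at the start of the episode below 0.03 m and contact force between the fingers and red_lid below 0.1 N and linear speed of each of red_lid, red_pot, yellow_lid, yellow_pot, blue_lid, blue_pot, green_lid, green_pot below 0.02 m/s and horizontal distance between yellow_lid and yellow_pot below 0.012 m and z of yellow_lid in the frame of yellow_pot between 0.053 and 0.0605 m and contact force between the fingers and yellow_lid below 0.1 N and horizontal distance between blue_lid and blue_pot below 0.012 m and z of blue_lid in the frame of blue_pot between 0.053 and 0.0605 m and contact force between the fingers and blue_lid below 0.1 N and horizontal distance between green_lid and green_pot below 0.012 m and z of green_lid in the frame of green_pot between 0.053 and 0.0605 m and contact force between the fingers and green_lid below 0.1 N and angle between each of salt, pepper's own z axis and vertical below 0.2 rad); the robot touches nothing.
It fails at once if a lid is dropped (falls free by more than about 20 mm) ((linear speed of red_lid above 0.63 m/s and contact force between the fingers and red_lid below 0.05 N) or (linear speed of yellow_lid above 0.63 m/s and contact force between the fingers and yellow_lid below 0.05 N) or (linear speed of blue_lid above 0.63 m/s and contact force between the fingers and blue_lid below 0.05 N) or (linear speed of green_lid above 0.63 m/s and contact force between the fingers and green_lid below 0.05 N)).
It fails at once if the salt or pepper shaker is knocked over (angle between any of salt, pepper's own z axis and vertical above 0.6 rad).
It fails at once if a casserole is tipped (angle between any of red_pot, yellow_pot, blue_pot, green_pot's own z axis and vertical above 0.35 rad).
It also fails if it takes over 112 s, if anything falls off the work surface, if the arm or the gripper's body presses on something with over 40 N, if the wrist force passes 120 N, or if a joint passes its speed limit or range.

## Working session

There is one attempt and no reset: what is moved stays moved. The work goes in short steps, Python scripts to look and compute and a tool call to move; the robot and the scene stay as the last step left them, time stands still between calls to the robot, and variables do not carry over. Pictures are saved under pics/ and viewed, at most 14 in all, crops included, and the job is handed in when it is done.

Besides the shell and the picture viewer there is one more tool, called after ">>>" as name(argument=value, ...) on one line, values as JSON. drive_tool: Moves the arm, as the interface text tells. Its arguments: {"type":"object","properties":{"commands":{"type":"array"},"newtons":{"type":"number"}},"required":["commands"]}

```bash
mkdir -p pics; ls
python3 - <<'E'
from cell import readout,cams
import cv2
for n in("scene","top"):
    cv2.imwrite(f"pics/{n}0.png",cams.get_image(n)); print(cams.camera_info(n))
print(readout.observe())
E
```

```text
pics
{'camera_matrix': array([[408.47060356,   0.        , 324.01149635],
       [  0.        , 408.47060356, 206.85883094],
       [  0.        ,   0.        ,   1.        ]]), 'R': array([[-0.39054176,  0.92055365,  0.00762331],
       [ 0.66813437,  0.28913106, -0.68556524],
       [-0.63330372, -0.26264846, -0.72797128]]), 't': array([ 0.23330346, -0.2377286 ,  1.44366083])}
{'camera_matrix': array([[470.98819223,   0.        , 319.01594661],
       [  0.        , 470.98819223, 199.5708031 ],
       [  0.        ,   0.        ,   1.        ]]), 'R': array([[ 2.09783370e-03, -9.99894302e-01, -1.43869105e-02],
       [-9.93311064e-01, -4.22612530e-04, -1.15468402e-01],
       [ 1.15450117e-01,  1.45329109e-02, -9.93206960e-01]]), 't': array([-0.06181335,  0.46103932,  1.22556778])}
{'clock': 0.1, 'joints': array([-1.25157907,  0.43516372,  0.02497567,  1.57396412, -0.01159851,
        1.13400271, -0.07508472]), 'dq': array([-0.00034306, -0.00455024,  0.00109701, -0.00274166, -0.0006396 ,
       -0.00139691, -0.00064854]), 'joint_efforts': array([ 2.87422532e-03, -6.69120026e+01,  9.88017842e-01, -3.15146363e+01,
       -6.04307489e-02,  3.73633427e-02,  6.15607951e-05]), 'position': array([0.25575573, 0.56979462, 0.22603324]), 'ee_rot': array([-6.57737602e-01, -3.07179953e+00,  2.17273018e-03]), 'force': array([-0.02808559, -0.61269619, -0.52777422]), 'ft_torque': array([0.0022605 , 0.0034443 , 0.00291982]), 'gripper_force': 0.0, 'width': 0.995515210849737}
```

View pics/top0.png

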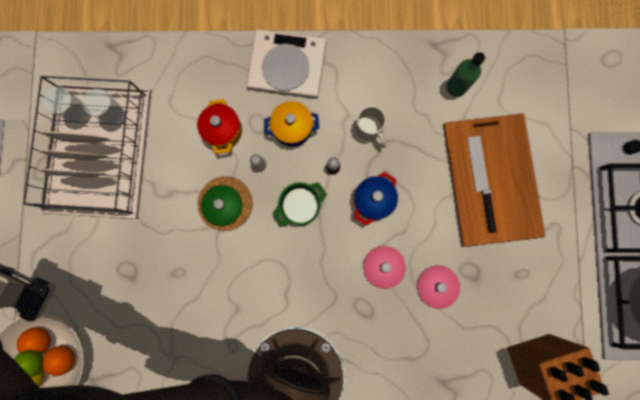

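View pics/scene0.png

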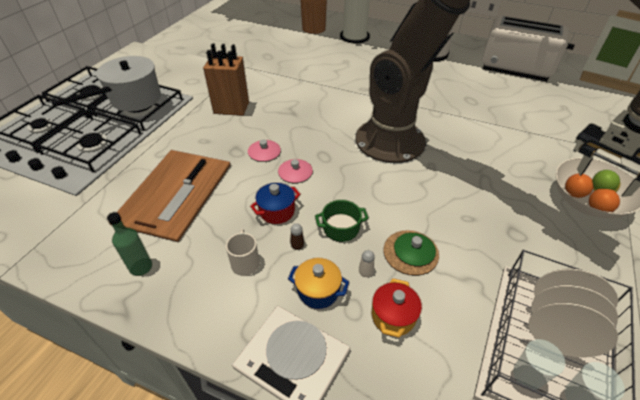

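The top view shows: red lid on the yellow pot (218,124), yellow lid on the blue pot (291,122), blue lid on the red pot (376,197), the open green pot (299,204), and the green lid on the trivet (221,204). Salt is at (257,163), pepper at (333,166), and there are two pink decoys. The scene view agrees.

```bash
cat > h.py <<'E'
import cv2,numpy as np
from scipy.spatial.transform import Rotation as Ro
from cell import readout,cams
I={n:cams.camera_info(n) for n in("top","scene")}
def plane(n,px,z):
    c=I[n];d=c["R"].T@np.linalg.inv(c["camera_matrix"])@[px[0],px[1],1];o=-c["R"].T@c["t"]
    return (o+d*(z-o[2])/d[2])[:2]
def proj(n,X):
    c=I[n];p=c["camera_matrix"]@(c["R"]@X+c["t"]);return p[:2]/p[2]
def knob(img,c,r=7):
    """centroid of unsaturated blob nearest c"""
    hsv=cv2.cvtColor(img,cv2.COLOR_BGR2HSV)
    m=((hsv[...,1]<110)&(hsv[...,2]>50)).astype(np.uint8)
    k=np.zeros_like(m);cv2.circle(k,tuple(int(round(v)) for v in c),r,1,-1);m&=k
    M=cv2.moments(m,True);return np.array([M["m10"],M["m01"]])/M["m00"],M["m00"]
def local(dx,st=None):
    """world displacement -> tool cm"""
    st=st or readout.observe();return Ro.from_rotvec(st["ee_rot"]).inv().apply(dx)*100
E
python3 - <<'E'
from h import *
T,S=cams.get_image("top"),cams.get_image("scene")
g={"red":((215,121),(399,297),.095),"yellow":((290,119),(319,271),.095),"blue":((375,197),(275,189),.095),"green":((218,204),(417,242),.046)}
for n,(a,b,z) in g.items():
    p,A=knob(T,a);q,B=knob(S,b)
    print(n,p.round(1),A,plane("top",p,z).round(4),"|",q.round(1),B,plane("scene",q,z).round(4))
st=readout.observe();print(Ro.from_rotvec(st["ee_rot"]).as_matrix().round(3))
def panel(im,c,w,h,s):
    return cv2.resize(im[c[1]-h:c[1]+h,c[0]-w:c[0]+w],None,fx=s,fy=s,interpolation=cv2.INTER_CUBIC)
cv2.imwrite("pics/t1.png",panel(T,(295,165),120,75,3.3))
# green pot rim ellipse: cream interior and green outer
hsv=cv2.cvtColor(T,cv2.COLOR_BGR2HSV)
for nm,lo,hi,box in (("greenpot",(40,60,20),(95,255,255),(265,335,170,235)),):
    m=cv2.inRange(hsv,lo,hi);k=np.zeros_like(m);x0,x1,y0,y1=box;k[y0:y1,x0:x1]=m[y0:y1,x0:x1]
    # interior hole
    cs,hi_=cv2.findContours(k,cv2.RETR_CCOMP,cv2.CHAIN_APPROX_NONE)
    for c,h in zip(cs,hi_[0]):
        if len(c)>40:
            (x,y),r=cv2.minEnclosingCircle(c);e=cv2.fitEllipse(c);print(h[3],len(c),x,y,r,e,plane("top",e[0],.062))
E
```

```text
red [214.9 120.5] 80.0 [0.6575 0.2058] | [398.6 296.4] 125.0 [0.6607 0.2051]
yellow [289.9 118.2] 73.0 [0.6631 0.0129] | [317.9 270. ] 100.0 [0.667  0.0134]
blue [376.7 196. ] 90.0 [ 0.4621 -0.2068] | [273.8 188.4] 102.0 [ 0.4666 -0.2078]
green [218.4 203.8] 106.0 [0.4476 0.2021] | [416.4 241.5] 123.0 [0.452  0.2011]
[[-0.912  0.409 -0.   ]
 [ 0.409  0.912 -0.001]
 [-0.    -0.001 -1.   ]]
-1 140 299.59246826171875 204.5391845703125 28.33336067199707 ((298.9880065917969, 203.5338897705078), (39.7938117980957, 53.42681884765625), 54.9322395324707) [ 0.44664519 -0.01008636]
0 103 299.740478515625 204.48291015625 18.801883697509766 ((299.8316650390625, 204.90048217773438), (35.875972747802734, 36.56620407104492), 63.34806442260742) [ 0.44310084 -0.0122891 ]
```

View pics/t1.png

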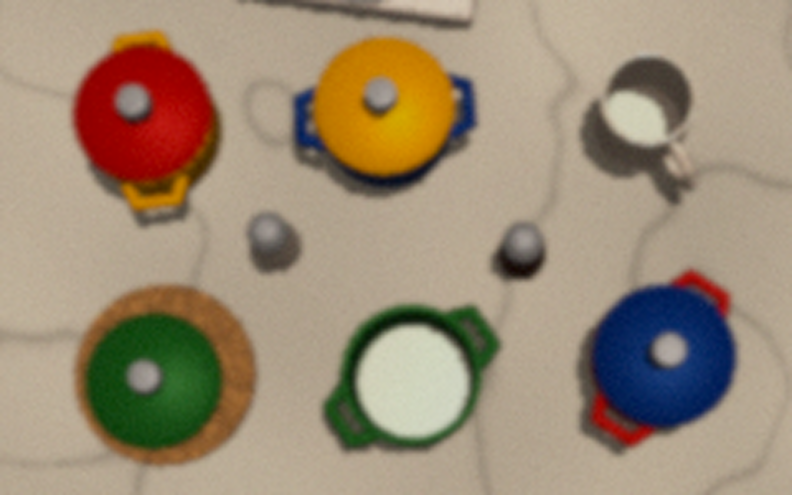

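Knob heights and positions agree between the two views to about 4 mm. The moves are, in order: green lid to the green pot, red lid to the trivet, then yellow, blue and red home.

>>> drive_tool(commands=[[[0,0,0],[-32.8,-25.6,0],0.1],[[0,0,0],[-32.8,-25.6,0],0.1],[[0,0,0],[-32.8,-25.6,0],0.1],[[0,0,0],[-32.8,-25.6,0],0.1],[[0,0,0],[-32.8,-25.6,0],0.1],[[0,0,0],[-32.8,-25.6,0],0.1],[[0,0,0],[-32.8,-25.6,0],0.1],[[0,0,0],[-32.8,-25.6,0],0.1],[[0,0,0],[-32.8,-25.6,0],0.1],[[0,0,0],[-32.8,-25.6,0],0.1],[[0,0,0],[-32.8,-25.6,0],0.1],[[0,0,0],[-32.8,-25.6,0],0.1],[[0,0,0],[-32.8,-25.6,4],0.1],[[0,0,0],[-32.8,-25.6,8],0.1],[[0,0,0],[-32.8,-25.6,12],0.1],[[0,0,0],[-32.8,-25.6,12],0.1],[[0,0,0],[-32.8,-25.6,12],0.1]], newtons=25)

```text
clock: 1.62
position: [0.4485, 0.2029, 0.1058]
ee_rot: [-0.654, -3.069, 0.005]
force: [0.5, 0.1, -0.1]
width: 0.55
gripper_force: 0.0
```

>>> drive_tool(commands=[[[0,0,0],[-0.2,-0.1,2.5],0.1],[[0,0,0],[-0.2,-0.1,5],0.1],[[0,0,0],[-0.2,-0.1,6.3],0.1],[[0,0,0],[-0.2,-0.1,7.2],0.1],[[0,0,0],[-0.2,-0.1,7.2],0.1],[[0,0,0],[-0.2,-0.1,7.2],0.1],[[0,0,0],[-0.2,-0.1,7.2],-1],[[0,0,0],[-0.2,-0.1,7.2],-1],[[0,0,0],[-0.2,-0.1,7.2],-1],[[0,0,0],[-0.2,-0.1,7.2],-1],[[0,0,0],[-0.2,-0.1,7.2],-1],[[0,0,0],[-0.2,-0.1,7.2],-1],[[0,0,0],[-0.2,-0.1,7.2],-1],[[0,0,0],[-0.2,-0.1,7.2],-1],[[0,0,0],[-0.2,-0.1,7.2],-1],[[0,0,0],[-0.2,-0.1,7.2],-1]])

```text
clock: 2.95
position: [0.4519, 0.2006, 0.0352]
ee_rot: [0.658, 3.072, 0.001]
force: [-0.3, -1.1, 7.4]
width: 0.274
gripper_force: 25.0
```

>>> drive_tool(commands=[[[0,0,0],[0,0,-1],-1],[[0,0,0],[0,0,-3],-1],[[0,0,0],[0,0,-6],-1],[[0,0,0],[0,0,-9],-1],[[0,0,0],[0,0,-12],-1],[[0,0,0],[0,0,-13],-1],[[0,0,0],[-1,-2.5,-13],-1],[[0,0,0],[-2.5,-5.5,-13],-1],[[0,0,0],[-4,-9.5,-13],-1],[[0,0,0],[-5.5,-13,-13],-1],[[0,0,0],[-7,-16.5,-13],-1],[[0,0,0],[-8,-18.8,-13],-1],[[0,0,0],[-8.2,-19.5,-13],-1],[[0,0,0],[-8.2,-19.5,-13],-1],[[0,0,0],[-8.2,-19.5,-13],-1],[[0,0,0],[-8.2,-19.5,-11],-1],[[0,0,0],[-8.2,-19.5,-9],-1],[[0,0,0],[-8.2,-19.5,-9],-1],[[0,0,0],[-8.2,-19.5,-9],-1]])

```text
clock: 4.53
position: [0.4459, -0.0094, 0.1242]
ee_rot: [-0.654, -3.07, 0.001]
force: [0.4, -0.0, -1.4]
width: 0.272
gripper_force: 25.0
```

Run:
```python
from h import *
T,S=cams.get_image("top"),cams.get_image("scene")
st=readout.observe();print(st["position"],st["force"],st["width"])
P=lambda im,c,w,h,s:cv2.resize(im[c[1]-h:c[1]+h,c[0]-w:c[0]+w],None,fx=s,fy=s,interpolation=cv2.INTER_CUBIC)
x,y,z=st["position"];z-=.0235
for th in np.linspace(0,6.28,120):
    for X,r,zz,col in ((np.array([x,y]),.0565,z+.007,(0,0,255)),((.4475,-.011),.056,.062,(255,0,255))):
        p=np.array([X[0]+r*np.cos(th),X[1]+r*np.sin(th),zz])
        for im,n in((T,"top"),(S,"scene")):
            u=proj(n,p).round().astype(int); im[u[1],u[0]]=col
cv2.imwrite("pics/a.png",np.hstack([P(T,(310,180),75,75,5)[:,:],P(S,(345,205),75,75,5)])[:, :800])
```

```text
[ 0.44718705 -0.00991324  0.1254018 ] [ 0.78976807  0.69156511 -2.4911684 ] 0.27699826311735093
```

View pics/a.png

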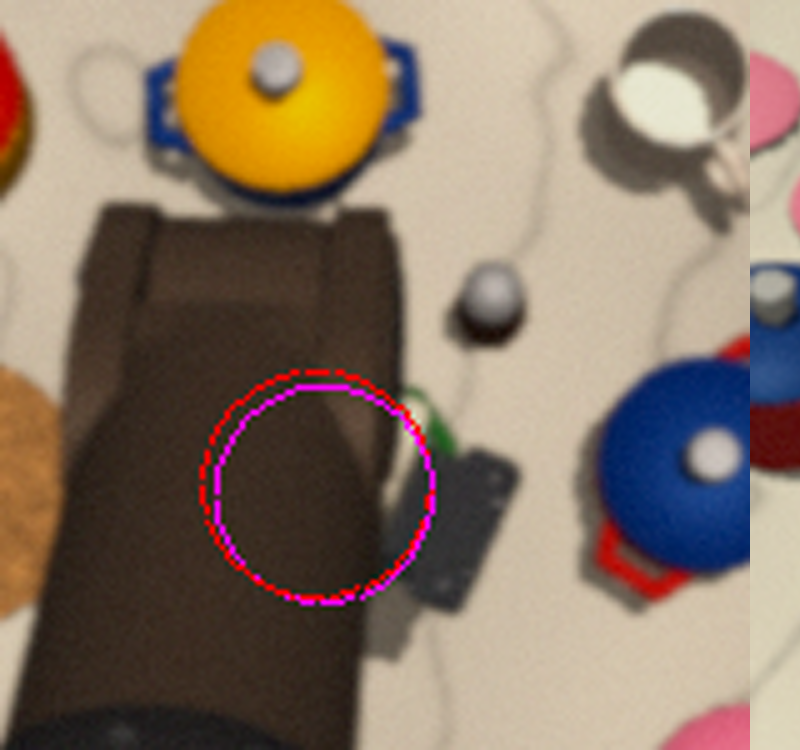

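The top view is blocked by the arm and my crop cut off the scene view, so I'll look at the scene view alone.

```bash
cat >> h.py <<'E'
def draw(n,circles,c,w,h,s,out):
    im=cams.get_image(n)[c[1]-h:c[1]+h,c[0]-w:c[0]+w];im=cv2.resize(im,None,fx=s,fy=s,interpolation=cv2.INTER_CUBIC)
    for x,y,z,r,col in circles:
        pts=[(proj(n,np.array([x+r*np.cos(t),y+r*np.sin(t),z]))-[c[0]-w,c[1]-h]+.5)*s-.5 for t in np.linspace(0,6.283,90)]
        cv2.polylines(im,[np.round(pts).astype(np.int32)],True,col,1)
    cv2.imwrite(out,im)
E
python3 - <<'E'
from h import *
x,y,z=readout.observe()["position"]
draw("scene",[(x,y,z-.0175,.0565,(0,0,255)),(.4475,-.011,.062,.056,(255,0,255))],(345,200),60,50,6,"pics/b.png")
E
```

```text
(no output)
```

View pics/b.png

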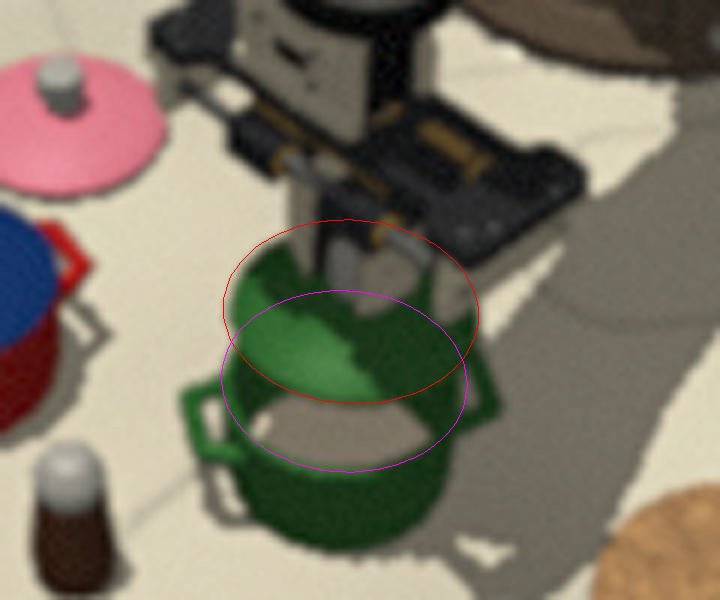

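The held lid and the green pot's rim are concentric within 1–2 mm, with the rim centred at about (344,382) in the crop. Next I lower it.

>>> drive_tool(commands=[[[0,0,0],[0,0,1],-1],[[0,0,0],[0,0,2],-1],[[0,0,0],[0,0,2.7],-1],[[0,0,0],[0,0,3.1],-1],[[0,0,0],[0,0,3.4],-1],[[0,0,0],[0,0,3.6],-1],[[0,0,0],[0,0,3.8],-1],[[0,0,0],[0,0,3.9],-1],[[0,0,0],[0,0,4.0],-1],[[0,0,0],[0,0,4.1],-1],[[0,0,0],[0,0,4.1],-1],[[0,0,0],[0,0,4.1],-1],[[0,0,0],[0,0,4.1],-1]])

```text
clock: 5.77
position: [0.4469, -0.0108, 0.0842]
ee_rot: [0.658, 3.072, 0.001]
force: [-1.8, 1.0, 5.4]
width: 0.28
gripper_force: 25.0
```

>>> drive_tool(commands=[[[0,0,0],[0,0,0],0.1],[[0,0,0],[0,0,0],0.1],[[0,0,0],[0,0,0],0.1],[[0,0,0],[0,0,0],0.1],[[0,0,0],[0,0,-2],0.1],[[0,0,0],[0,0,-5],0.1],[[0,0,0],[0,0,-9],0.1],[[0,0,0],[0,0,-9],0.1],[[0,0,0],[-10.5,28.4,-9],0.1],[[0,0,0],[-10.5,28.4,-9],0.1],[[0,0,0],[-10.5,28.4,-9],0.1],[[0,0,0],[-10.5,28.4,-9],0.1],[[0,0,0],[-10.5,28.4,-9],0.1],[[0,0,0],[-10.5,28.4,-9],0.1],[[0,0,0],[-10.5,28.4,-9],0.1],[[0,0,0],[-10.5,28.4,-9],0.1],[[0,0,0],[-10.5,28.4,-9],0.1],[[0,0,0],[-10.5,28.4,-6],0.1],[[0,0,0],[-10.5,28.4,-5],0.1],[[0,0,0],[-10.5,28.4,-5],0.1]])

```text
clock: 7.43
position: [0.656, 0.2034, 0.1305]
ee_rot: [-0.658, -3.066, 0.006]
force: [-0.2, -0.4, -0.4]
width: 0.547
gripper_force: 0.0
```

Run:
```python
from h import *
print(readout.observe()["position"])
draw("top",[(.447,-.0108,.064,.0565,(0,0,255))],(290,170),110,80,3.5,"pics/c.png")
```

```text
[0.65603719 0.20343463 0.13049961]
```

View pics/c.png

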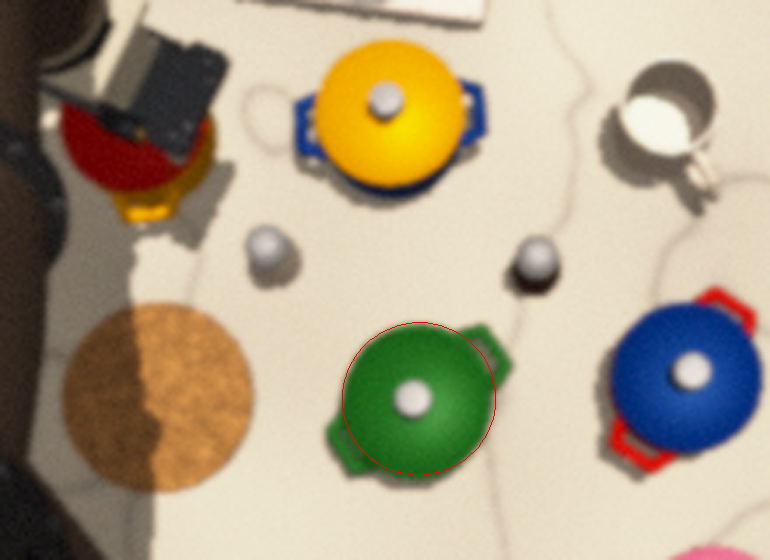

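The green lid is seated, its knob at (413,398) central in the pot circle, and the shakers are standing. Next is the red lid.

>>> drive_tool(commands=[[[0,0,0],[-0.2,0.2,1.5],0.1],[[0,0,0],[-0.2,0.2,3],0.1],[[0,0,0],[-0.2,0.2,4],0.1],[[0,0,0],[-0.2,0.2,4.6],0.1],[[0,0,0],[-0.2,0.2,4.6],0.1],[[0,0,0],[-0.2,0.2,4.6],0.1],[[0,0,0],[-0.2,0.2,4.6],-1],[[0,0,0],[-0.2,0.2,4.6],-1],[[0,0,0],[-0.2,0.2,4.6],-1],[[0,0,0],[-0.2,0.2,4.6],-1],[[0,0,0],[-0.2,0.2,4.6],-1],[[0,0,0],[-0.2,0.2,4.6],-1],[[0,0,0],[-0.2,0.2,4.6],-1],[[0,0,0],[-0.2,0.2,4.6],-1],[[0,0,0],[-0.2,0.2,4.6],-1],[[0,0,0],[-0.2,0.2,4.6],-1]])

```text
clock: 8.82
position: [0.6615, 0.2058, 0.0882]
ee_rot: [0.658, 3.072, -0.0]
force: [-2.1, -1.9, 5.4]
width: 0.278
gripper_force: 25.0
```

>>> drive_tool(commands=[[[0,0,0],[0,0,-1],-1],[[0,0,0],[0,0,-3],-1],[[0,0,0],[0,0,-6],-1],[[0,0,0],[0,0,-7],-1],[[0,0,0],[2.8,-1.5,-7],-1],[[0,0,0],[6,-3,-7],-1],[[0,0,0],[9,-4.5,-7],-1],[[0,0,0],[12,-6,-7],-1],[[0,0,0],[15,-7.5,-7],-1],[[0,0,0],[17.5,-8.7,-7],-1],[[0,0,0],[19.1,-9.4,-7],-1],[[0,0,0],[19.1,-9.4,-4],-1],[[0,0,0],[19.1,-9.4,-1],-1],[[0,0,0],[19.1,-9.4,2],-1],[[0,0,0],[19.1,-9.4,3.5],-1],[[0,0,0],[19.1,-9.4,4],-1],[[0,0,0],[19.1,-9.4,4],-1],[[0,0,0],[19.1,-9.4,4],-1]])

```text
clock: 10.32
position: [0.4492, 0.199, 0.0484]
ee_rot: [0.658, 3.071, 0.001]
force: [0.1, -0.2, -1.1]
width: 0.275
gripper_force: 25.0
```

>>> drive_tool(commands=[[[0,0,0],[0,0,0.3],-1],[[0,0,0],[0,0,0.6],-1],[[0,0,0],[0,0,0.8],-1],[[0,0,0],[0,0,0.9],-1],[[0,0,0],[0,0,0.9],-1],[[0,0,0],[0,0,0.9],-1],[[0,0,0],[0,0,0.9],0.1],[[0,0,0],[0,0,0.9],0.1],[[0,0,0],[0,0,0.9],0.1],[[0,0,0],[0,0,0.9],0.1],[[0,0,0],[0,0,-1.5],0.1],[[0,0,0],[0,0,-5],0.1],[[0,0,0],[0,0,-9],0.1],[[0,0,0],[0,0,-12.6],0.1],[[0,0,0],[0,0,-12.6],0.1]])

```text
clock: 11.57
position: [0.452, 0.2001, 0.1801]
ee_rot: [0.657, 3.065, 0.011]
force: [1.1, 0.2, -0.2]
width: 0.55
gripper_force: 0.0
```

>>> drive_tool(commands=[[[0,0,0],[-27.3,-8.1,0],0.1],[[0,0,0],[-27.3,-8.1,0],0.1],[[0,0,0],[-27.3,-8.1,0],0.1],[[0,0,0],[-27.3,-8.1,0],0.1],[[0,0,0],[-27.3,-8.1,0],0.1],[[0,0,0],[-27.3,-8.1,0],0.1],[[0,0,0],[-27.3,-8.1,0],0.1],[[0,0,0],[-27.3,-8.1,0],0.1],[[0,0,0],[-27.3,-8.1,0],0.1],[[0,0,0],[-27.3,-8.1,2],0.1],[[0,0,0],[-27.3,-8.1,4.5],0.1],[[0,0,0],[-27.3,-8.1,4.5],0.1],[[0,0,0],[-27.3,-8.1,4.5],0.1]])

```text
clock: 12.65
position: [0.6628, 0.0144, 0.1278]
ee_rot: [-0.655, -3.069, 0.0]
force: [0.2, 0.2, 0.3]
width: 0.553
gripper_force: 0.0
```

Run:
```python
from h import *
T=cams.get_image("top")
p,A=knob(T,(218,204));print(p,A,plane("top",p,.046))
draw("top",[(.659,.2055,.062,.056,(255,0,255)),(.449,.199,.015,.0565,(0,255,255))],(225,160),70,70,5,"pics/d.png")
```

```text
[217.7826087  205.46376812] 69.0 [0.44316623 0.20371071]
```

View pics/d.png

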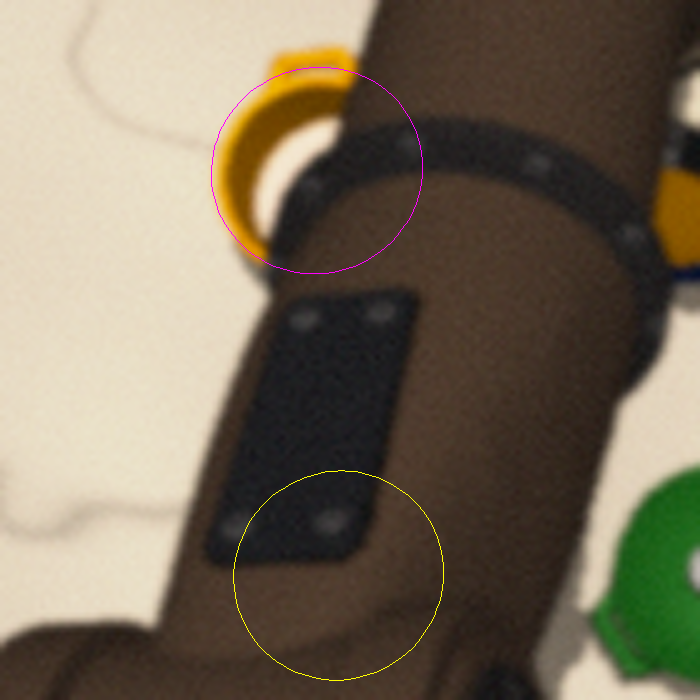

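The arm hides the trivet. The visible arc of the yellow pot's rim, left edge at (217,170) in the crop, suggests it sits a few mm nearer than the red lid's centre did. I'll check in the scene view.

Run:
```python
from h import *
draw("scene",[(.655,.2035,.062,.056,(255,0,255)),(.449,.199,.015,.0565,(0,255,255))],(400,275),50,50,6,"pics/e.png")
```

```text
(no output)
```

View pics/e.png

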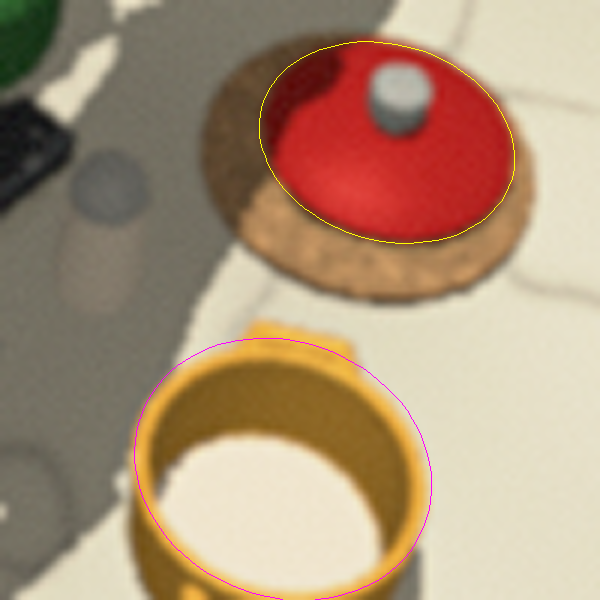

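The red lid lies well on the trivet (knob at 400,95), and the yellow rim matches (0.656, 0.2025). Next I grasp the yellow lid.

>>> drive_tool(commands=[[[0,0,0],[-0.2,0,1.5],0.1],[[0,0,0],[-0.2,0,3],0.1],[[0,0,0],[-0.2,0,4],0.1],[[0,0,0],[-0.2,0,4.6],0.1],[[0,0,0],[-0.2,0,4.6],0.1],[[0,0,0],[-0.2,0,4.6],0.1],[[0,0,0],[-0.2,0,4.6],-1],[[0,0,0],[-0.2,0,4.6],-1],[[0,0,0],[-0.2,0,4.6],-1],[[0,0,0],[-0.2,0,4.6],-1],[[0,0,0],[-0.2,0,4.6],-1],[[0,0,0],[-0.2,0,4.6],-1],[[0,0,0],[-0.2,0,4.6],-1],[[0,0,0],[-0.2,0,4.6],-1],[[0,0,0],[-0.2,0,4.6],-1],[[0,0,0],[-0.2,0,4.6],-1]])

```text
clock: 14.13
position: [0.6666, 0.012, 0.0831]
ee_rot: [0.658, 3.071, 0.0]
force: [-1.0, -0.5, 5.9]
width: 0.274
gripper_force: 25.0
```

>>> drive_tool(commands=[[[0,0,0],[0,0,-1],-1],[[0,0,0],[0,0,-3],-1],[[0,0,0],[0,0,-6],-1],[[0,0,0],[0,0,-8],-1],[[0,0,0],[1,2,-8],-1],[[0,0,0],[2.5,5,-8],-1],[[0,0,0],[4,8,-8],-1],[[0,0,0],[5.5,11,-8],-1],[[0,0,0],[7,14,-8],-1],[[0,0,0],[8.2,16,-8],-1],[[0,0,0],[8.8,16.9,-8],-1],[[0,0,0],[8.8,16.9,-8],-1],[[0,0,0],[8.8,16.9,-6],-1],[[0,0,0],[8.8,16.9,-4],-1],[[0,0,0],[8.8,16.9,-3],-1],[[0,0,0],[8.8,16.9,-3],-1],[[0,0,0],[8.8,16.9,-3],-1],[[0,0,0],[8.8,16.9,-3],-1]])

```text
clock: 15.63
position: [0.6562, 0.2017, 0.1139]
ee_rot: [0.659, 3.07, 0.001]
force: [0.1, -0.2, -2.5]
width: 0.273
gripper_force: 25.0
```

Run:
```python
from h import *
x,y,z=readout.observe()["position"];print(x,y,z)
draw("scene",[(.656,.2025,.062,.056,(255,0,255)),(x,y,z-.026+.006,.0565,(0,0,255))],(400,275),50,50,6,"pics/f.png")
```

```text
0.656156323884015 0.20171930995048423 0.1138794203986336
```

View pics/f.png

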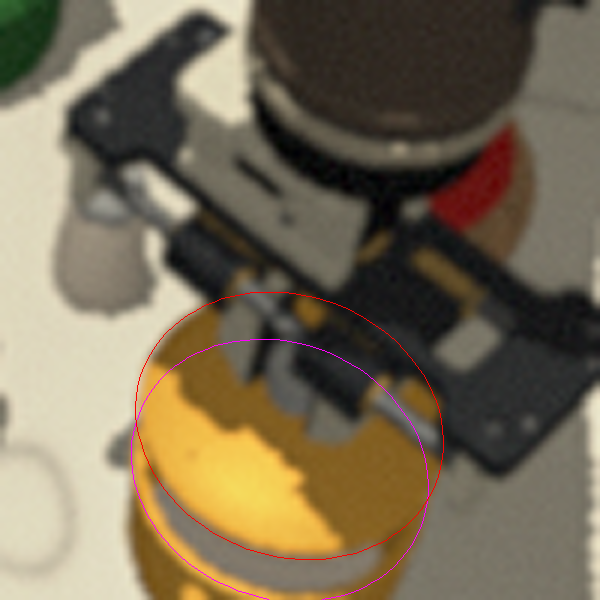

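Lid and rim line up within about 2 mm, so I lower it slowly.

>>> drive_tool(commands=[[[0,0,0],[0,0,0.8],-1],[[0,0,0],[0,0,1.5],-1],[[0,0,0],[0,0,2],-1],[[0,0,0],[0,0,2.3],-1],[[0,0,0],[0,0,2.5],-1],[[0,0,0],[0,0,2.7],-1],[[0,0,0],[0,0,2.9],-1],[[0,0,0],[0,0,3.0],-1],[[0,0,0],[0,0,3.1],-1],[[0,0,0],[0,0,3.1],-1],[[0,0,0],[0,0,3.1],-1]])

```text
clock: 16.6
position: [0.6555, 0.2025, 0.0831]
ee_rot: [0.658, 3.071, 0.001]
force: [-3.5, -0.7, 8.3]
width: 0.272
gripper_force: 25.0
```

>>> drive_tool(commands=[[[0,0,0],[0,0,0],0.1],[[0,0,0],[0,0,0],0.1],[[0,0,0],[0,0,0],0.1],[[0,0,0],[0,0,0],0.1],[[0,0,0],[0,0,-2],0.1],[[0,0,0],[0,0,-5],0.1],[[0,0,0],[0,0,-9],0.1],[[0,0,0],[0,0,-9],0.1]])

```text
clock: 17.27
position: [0.6593, 0.2032, 0.1796]
ee_rot: [0.656, 3.063, 0.009]
force: [1.8, -0.1, 1.6]
width: 0.549
gripper_force: 0.0
```

>>> drive_tool(commands=[[[0,0,0],[0.7,-45.2,0],0.1],[[0,0,0],[0.7,-45.2,0],0.1],[[0,0,0],[0.7,-45.2,0],0.1],[[0,0,0],[0.7,-45.2,0],0.1],[[0,0,0],[0.7,-45.2,0],0.1],[[0,0,0],[0.7,-45.2,0],0.1],[[0,0,0],[0.7,-45.2,0],0.1],[[0,0,0],[0.7,-45.2,0],0.1],[[0,0,0],[0.7,-45.2,0],0.1],[[0,0,0],[0.7,-45.2,0],0.1],[[0,0,0],[0.7,-45.2,0],0.1],[[0,0,0],[0.7,-45.2,0],0.1],[[0,0,0],[0.7,-45.2,0],0.1],[[0,0,0],[0.7,-45.2,2],0.1],[[0,0,0],[0.7,-45.2,4],0.1],[[0,0,0],[0.7,-45.2,4.3],0.1],[[0,0,0],[0.7,-45.2,4.3],0.1],[[0,0,0],[0.7,-45.2,4.3],0.1]])

```text
clock: 18.77
position: [0.4645, -0.2064, 0.1291]
ee_rot: [0.656, 3.072, 0.0]
force: [0.5, -1.0, 0.2]
width: 0.553
gripper_force: 0.0
```

Run:
```python
from h import *
T,S=cams.get_image("top"),cams.get_image("scene")
p,A=knob(T,(218,204));print(p,A,plane("top",p,.046))
p,A=knob(S,(416,241));print(p,A,plane("scene",p,.046))
draw("top",[(.6555,.2025,.062,.056,(255,0,255)),(.666,.012,.062,.056,(255,0,255))],(280,160),95,70,4,"pics/g.png")
```

```text
[218.82051282 204.5       ] 78.0 [0.44570679 0.20105059]
[416.21052632 240.74736842] 95.0 [0.44967429 0.20001643]
```

View pics/g.png

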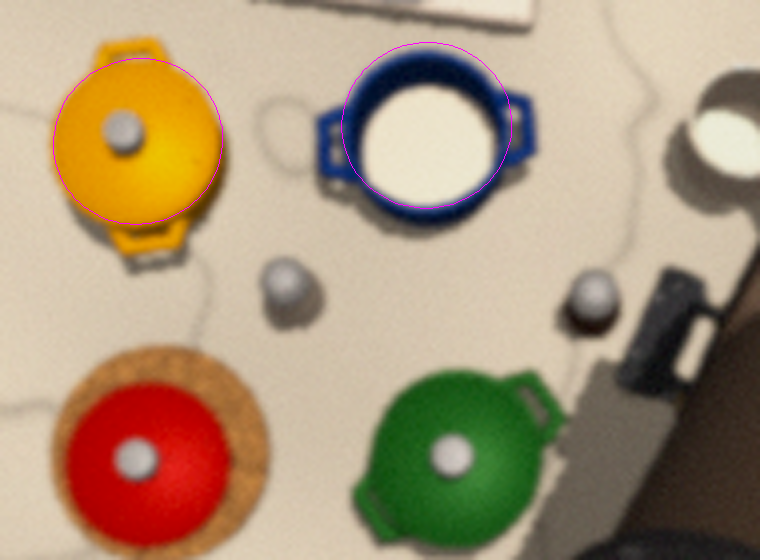

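The yellow lid is home (knob 123,131). The open blue pot's rim is centred near (426,132), about 4 mm nearer than its lid was, so I target (0.663, 0.012). Red is still on the trivet at (0.4495, 0.200). Next is the blue lid.

>>> drive_tool(commands=[[[0,0,0],[0,0,1.5],0.1],[[0,0,0],[0,0,3],0.1],[[0,0,0],[0,0,4],0.1],[[0,0,0],[0,0,4.6],0.1],[[0,0,0],[0,0,4.6],0.1],[[0,0,0],[0,0,4.6],0.1],[[0,0,0],[0,0,4.6],-1],[[0,0,0],[0,0,4.6],-1],[[0,0,0],[0,0,4.6],-1],[[0,0,0],[0,0,4.6],-1],[[0,0,0],[0,0,4.6],-1],[[0,0,0],[0,0,4.6],-1],[[0,0,0],[0,0,4.6],-1],[[0,0,0],[0,0,4.6],-1],[[0,0,0],[0,0,4.6],-1],[[0,0,0],[0,0,4.6],-1]])

```text
clock: 20.25
position: [0.464, -0.2074, 0.0831]
ee_rot: [0.658, 3.071, -0.0]
force: [-1.5, -0.9, 5.1]
width: 0.277
gripper_force: 25.0
```

>>> drive_tool(commands=[[[0,0,0],[0,0,-1],-1],[[0,0,0],[0,0,-3],-1],[[0,0,0],[0,0,-6],-1],[[0,0,0],[0,0,-8],-1],[[0,0,0],[-0.8,2.5,-8],-1],[[0,0,0],[-2,6,-8],-1],[[0,0,0],[-3,9.5,-8],-1],[[0,0,0],[-4.2,13,-8],-1],[[0,0,0],[-5.4,16.5,-8],-1],[[0,0,0],[-6.5,20,-8],-1],[[0,0,0],[-7.7,23.5,-8],-1],[[0,0,0],[-8.7,26.5,-8],-1],[[0,0,0],[-9.2,28.1,-8],-1],[[0,0,0],[-9.2,28.1,-8],-1],[[0,0,0],[-9.2,28.1,-6],-1],[[0,0,0],[-9.2,28.1,-4],-1],[[0,0,0],[-9.2,28.1,-3],-1],[[0,0,0],[-9.2,28.1,-3],-1],[[0,0,0],[-9.2,28.1,-3],-1],[[0,0,0],[-9.2,28.1,-3],-1]])

```text
clock: 21.92
position: [0.6633, 0.0113, 0.1139]
ee_rot: [0.658, 3.071, 0.0]
force: [-0.2, -0.2, -1.5]
width: 0.278
gripper_force: 25.0
```

Run:
```python
from h import *
x,y,z=readout.observe()["position"];print(x,y,z)
draw("scene",[(.663,.012,.062,.056,(255,0,255)),(x,y,z-.026+.006,.0565,(0,0,255))],(318,270),50,50,6,"pics/i.png")
```

```text
0.6633373978511828 0.011296898766289701 0.11391288068503483
```

View pics/i.png

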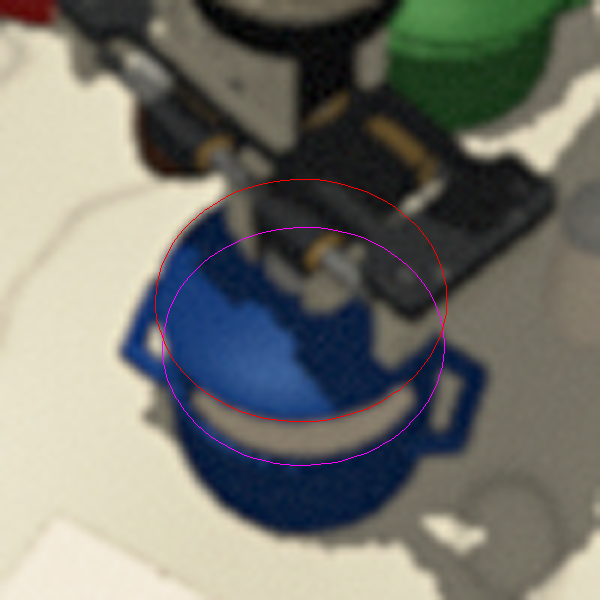

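The blue lid is over the blue pot, front edges at rows 420 and 465 as predicted, and aligned. Lowering it.

>>> drive_tool(commands=[[[0,0,0],[0,0,0.8],-1],[[0,0,0],[0,0,1.5],-1],[[0,0,0],[0,0,2],-1],[[0,0,0],[0,0,2.3],-1],[[0,0,0],[0,0,2.5],-1],[[0,0,0],[0,0,2.7],-1],[[0,0,0],[0,0,2.9],-1],[[0,0,0],[0,0,3.0],-1],[[0,0,0],[0,0,3.1],-1],[[0,0,0],[0,0,3.1],-1],[[0,0,0],[0,0,3.1],-1]])

```text
clock: 22.88
position: [0.663, 0.0116, 0.0831]
ee_rot: [0.658, 3.071, 0.001]
force: [-5.2, -0.7, 8.4]
width: 0.276
gripper_force: 25.0
```

>>> drive_tool(commands=[[[0,0,0],[0,0,0],0.1],[[0,0,0],[0,0,0],0.1],[[0,0,0],[0,0,0],0.1],[[0,0,0],[0,0,0],0.1],[[0,0,0],[0,0,-2],0.1],[[0,0,0],[0,0,-5],0.1],[[0,0,0],[0,0,-9],0.1],[[0,0,0],[0,0,-9],0.1]])

```text
clock: 23.55
position: [0.6668, 0.0112, 0.1793]
ee_rot: [0.656, 3.062, 0.004]
force: [2.0, 0.4, 0.6]
width: 0.547
gripper_force: 0.0
```

>>> drive_tool(commands=[[[0,0,0],[27.2,8.5,0],0.1],[[0,0,0],[27.2,8.5,0],0.1],[[0,0,0],[27.2,8.5,0],0.1],[[0,0,0],[27.2,8.5,0],0.1],[[0,0,0],[27.2,8.5,0],0.1],[[0,0,0],[27.2,8.5,0],0.1],[[0,0,0],[27.2,8.5,0],0.1],[[0,0,0],[27.2,8.5,0],0.1],[[0,0,0],[27.2,8.5,0],0.1],[[0,0,0],[27.2,8.5,0],0.1],[[0,0,0],[27.2,8.5,3],0.1],[[0,0,0],[27.2,8.5,6],0.1],[[0,0,0],[27.2,8.5,9],0.1],[[0,0,0],[27.2,8.5,9],0.1],[[0,0,0],[27.2,8.5,9],0.1],[[0,0,0],[27.2,8.5,9],0.1]])

```text
clock: 24.88
position: [0.451, 0.1999, 0.0828]
ee_rot: [0.661, 3.07, 0.001]
force: [-0.2, -0.4, -1.0]
width: 0.551
gripper_force: 0.0
```

Run:
```python
from h import *
print(readout.observe()["position"])
draw("top",[(.663,.0116,.062,.056,(255,0,255)),(.463,-.207,.062,.056,(255,0,255))],(335,160),95,70,4,"pics/j.png")
```

```text
[0.45095107 0.19990298 0.08281478]
```

View pics/j.png

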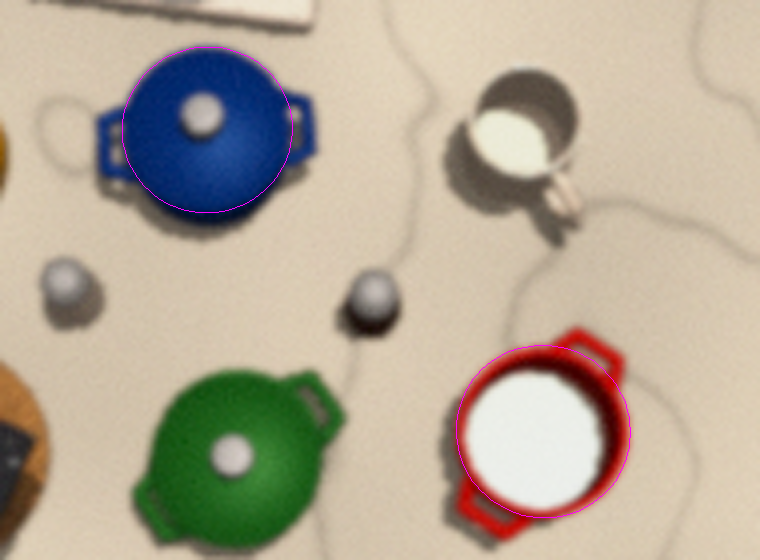

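Blue is seated (knob 202,115), and the open red pot's rim matches (0.463, -0.207). Next is the red lid.

>>> drive_tool(commands=[[[0,0,0],[0,0,1.5],0.1],[[0,0,0],[0,0,3],0.1],[[0,0,0],[0,0,4],0.1],[[0,0,0],[0,0,4.7],0.1],[[0,0,0],[0,0,4.7],0.1],[[0,0,0],[0,0,4.7],0.1],[[0,0,0],[0,0,4.7],-1],[[0,0,0],[0,0,4.7],-1],[[0,0,0],[0,0,4.7],-1],[[0,0,0],[0,0,4.7],-1],[[0,0,0],[0,0,4.7],-1],[[0,0,0],[0,0,4.7],-1],[[0,0,0],[0,0,4.7],-1],[[0,0,0],[0,0,4.7],-1],[[0,0,0],[0,0,4.7],-1],[[0,0,0],[0,0,4.7],-1]])

```text
clock: 26.27
position: [0.4495, 0.2004, 0.035]
ee_rot: [0.658, 3.072, 0.0]
force: [-1.3, -2.0, 5.7]
width: 0.278
gripper_force: 25.0
```

>>> drive_tool(commands=[[[0,0,0],[0,0,-1],-1],[[0,0,0],[0,0,-3],-1],[[0,0,0],[0,0,-6],-1],[[0,0,0],[0,0,-9.5],-1],[[0,0,0],[0,0,-13],-1],[[0,0,0],[0,0,-14],-1],[[0,0,0],[-1,-2,-14],-1],[[0,0,0],[-2.5,-5.1,-14],-1],[[0,0,0],[-4.2,-8.6,-14],-1],[[0,0,0],[-5.9,-12.1,-14],-1],[[0,0,0],[-7.6,-15.6,-14],-1],[[0,0,0],[-9.3,-19.1,-14],-1],[[0,0,0],[-11,-22.6,-14],-1],[[0,0,0],[-12.7,-26,-14],-1],[[0,0,0],[-14.4,-29.5,-14],-1],[[0,0,0],[-16,-32.8,-14],-1],[[0,0,0],[-17.3,-35.4,-14],-1],[[0,0,0],[-17.9,-36.6,-14],-1],[[0,0,0],[-17.9,-36.6,-14],-1],[[0,0,0],[-17.9,-36.6,-14],-1]])

```text
clock: 27.93
position: [0.4624, -0.2071, 0.1745]
ee_rot: [-0.661, -3.071, -0.0]
force: [0.3, 0.1, -1.9]
width: 0.275
gripper_force: 25.0
```

>>> drive_tool(commands=[[[0,0,0],[0,0,2],-1],[[0,0,0],[0,0,4],-1],[[0,0,0],[0,0,6],-1],[[0,0,0],[0,0,6],-1],[[0,0,0],[0,0,6],-1],[[0,0,0],[0,0,6],-1]])

```text
clock: 28.43
position: [0.4634, -0.206, 0.1155]
ee_rot: [0.656, 3.072, 0.0]
force: [-0.2, -0.8, -1.7]
width: 0.278
gripper_force: 25.0
```

Run:
```python
from h import *
x,y,z=readout.observe()["position"];print(x,y,z)
draw("scene",[(.463,-.207,.062,.056,(255,0,255)),(x,y,z-.027+.006,.0565,(0,0,255))],(275,190),50,50,6,"pics/k.png")
```

```text
0.4634305765779429 -0.20601841466093263 0.1155349564169996
```

View pics/k.png

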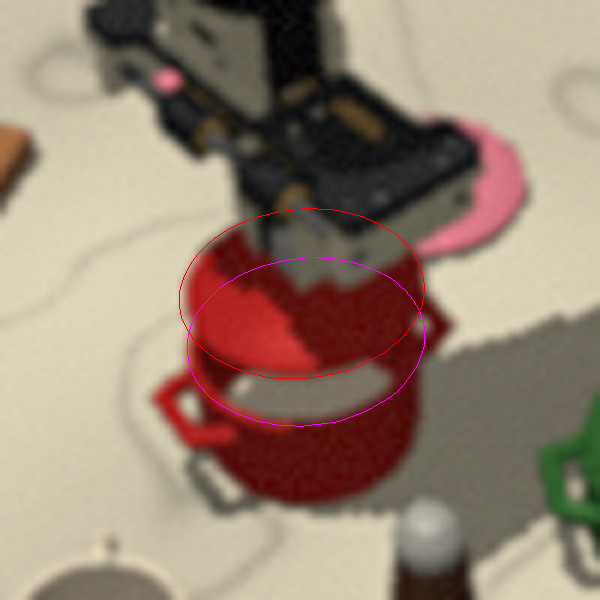

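The red lid is over the red pot, concentric within about 2 mm. Lowering it.

>>> drive_tool(commands=[[[0,0,0],[0,0,0.8],-1],[[0,0,0],[0,0,1.5],-1],[[0,0,0],[0,0,2],-1],[[0,0,0],[0,0,2.3],-1],[[0,0,0],[0,0,2.5],-1],[[0,0,0],[0,0,2.7],-1],[[0,0,0],[0,0,2.9],-1],[[0,0,0],[0,0,3.0],-1],[[0,0,0],[0,0,3.1],-1],[[0,0,0],[0,0,3.1],-1],[[0,0,0],[0,0,3.1],-1]])

```text
clock: 29.4
position: [0.463, -0.2067, 0.0841]
ee_rot: [0.658, 3.072, 0.0]
force: [-1.9, 1.0, 3.1]
width: 0.276
gripper_force: 25.0
```

>>> drive_tool(commands=[[[0,0,0],[0,0,0],0.1],[[0,0,0],[0,0,0],0.1],[[0,0,0],[0,0,0],0.1],[[0,0,0],[0,0,0],0.1],[[0,0,0],[0,0,-2],0.1],[[0,0,0],[0,0,-5],0.1],[[0,0,0],[0,0,-9],0.1],[[0,0,0],[0,0,-12],0.1],[[0,0,0],[-3,-6,-12],0.1],[[0,0,0],[-5,-10,-12],0.1],[[0,0,0],[-7,-14,-12],0.1],[[0,0,0],[-8,-18,-12],0.1],[[0,0,0],[-8,-18,-12],0.1],[[0,0,0],[-8,-18,-12],0.1],[[0,0,0],[-8,-18,-12],0.1],[[0,0,0],[-8,-18,-12],0.1]])

```text
clock: 30.73
position: [0.4623, -0.4031, 0.2033]
ee_rot: [-0.658, -3.071, -0.001]
force: [0.6, 0.4, -0.1]
width: 0.551
gripper_force: 0.0
```

Run:
```python
from h import *
S=cams.get_image("scene");T=cams.get_image("top")
for a,z in (((399,297),.095),((318,271),.095),((275,189),.095),((343,208),.095)):
    q,B=knob(S,a);print(q.round(1),B,plane("scene",q,z).round(4))
P=lambda im,c,w,h,s:cv2.resize(im[c[1]-h:c[1]+h,c[0]-w:c[0]+w],None,fx=s,fy=s,interpolation=cv2.INTER_CUBIC)
cv2.imwrite("pics/l.png",np.vstack([P(S,(335,245),130,85,3)[:300+210],np.zeros((1,780,3),np.uint8)]))
```

```text
[398.6 295.3] 97.0 [0.6579 0.2042]
[317.8 270.1] 117.0 [0.6673 0.0132]
[275.3 188.1] 82.0 [ 0.4639 -0.2045]
[343.1 206. ] 87.0 [ 0.4528 -0.0069]
```

View pics/l.png

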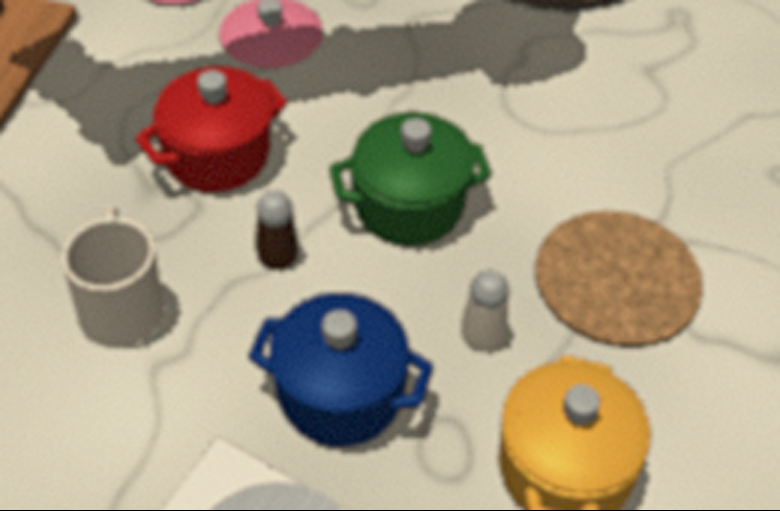

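All four lids are seated level on pots of their own colour. The knobs are at red (212,85), green (416,133), blue (339,328) and yellow (582,403). Both shakers are upright, so I'm handing in.

```bash
python3 -c "
from cell import job
print(job.sign_off())"
```

```text
the job is handed in; nothing more can be done
None
```

I put all four lids on the casseroles of their own colour and handed the job in at about 31 s; in the last picture they sit level and both shakers are upright, but the sign-off returned no verdict.

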